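# Lock the kitchen chest with its hasp and pin

## Task

Lock the little wooden chest of dishwasher tablets so that a child cannot get into it: press the lid fully shut, swing the steel hasp over so that it lies flat against the front with the staple through its slot, then drop the wooden locking pin, point down, through the staple loop until its square head sits on the loop. The pin has been left standing upside down on its head. Leave the jar, the mug and the clothes peg where they are.

Things in the scene. Friction and masses are not known exactly. Their poses are not given: they have to be found in the camera images.
- chest: Light wooden chest, fixed to the worktop, 140 deep (its x) x 170 wide (its y) x 104 high with the lid shut (the lid is the top 14). Origin: centre of its underside; its front, with the staple and the hasp, faces its own -x, which is roughly to the robot's left (world +y). Dishwasher tablets lie inside; iron straps on the corners.
- staple_loop (a point): Middle of the opening of the staple: a level U of 5 mm steel wire that stands out 36 mm from the chest's front; the pin goes down through it. Opening 17 wide (chest y) and, with the hasp shut, 28 long (chest x), from 14 mm behind this point (the hasp's face) to 14 mm in front of it. Wire centre 64, wire top 66.5 above the worktop. Axes as the chest's.
- lid (a joint): Lid angle, rad: 0 shut, grows as the front edge rises. The hinge line is along the chest's y, at chest x = +70 mm, z = 90 mm (far top edge). A stiff hinge: it stays where it is left; 1 to 4 N down at the front edge shuts it, about 6 N upwards there lifts it again.
- lid_edge (a point): Middle of the lid's upper front edge, 140 mm from the lid's hinge; moves with the lid.
- hasp (a joint): Hasp angle about its hinge on the lid's front edge, rad: 0 hanging flat against the chest's front (shut), 1.57 straight out from the front, 3.14 straight up, about 4 leaning back over the lid. Hinge line along the chest's y, at chest x = -75, z = 100 mm with the lid shut. Stiff: it stays where it is left; under 2 N near its hinge moves it.
- hasp_end (a point): Middle of the hasp's free end. The hasp is a steel strap 46 wide, 3 thick, 56 mm long from its hinge, with a slot 31 x 11 mm whose middle is 36 mm from the hinge. With lid shut and hasp at 0 its outer face is 3.5 mm in front of the chest's front and the staple stands through the slot.
- pin: Loose locking pin of darker wood, 98 mm long, about 60 g: square head 28 x 28 x 48 long, round shank 13 thick x 50 long, tapering to 6 over the last 9. Origin: centre of the head's flat end, on which it stands at the start; its z runs from there to the point; x, y square to the head's faces. Laid down it rests level on a face of the head (axis 14 above the worktop) and does not roll.
- pin_shoulder (a point): Where the shank leaves the head, on the pin's axis, 48 mm from the head's end. This face comes to rest on the staple.
- pin_point (a point): Tip of the pin's shank, 98 mm from the head's end.
- sugar_jar: Bystander: square glass jar of sugar with a gilt lid, 68 x 68 x 135.
- picture_mug: Bystander: white mug with a dark picture, 83 x 121 x 97.
- clothes_peg: Bystander: wooden clothes peg, 15 x 72 x 12, lying at the front of the worktop.

How it is judged:
By the outcome, as a careful person would: the job done as asked, in the order asked, and still so for the second after the job is handed in, with the robot touching nothing.
It also fails if it takes over 69 s, if anything falls off the work surface, if the arm or the gripper's body presses on something with over 40 N, if the wrist force passes 120 N, or if a joint passes its speed limit or range.

## Robot

A 6-joint arm with a two-finger parallel gripper is mounted at the origin on a cart in front of the work surface, level with it; the furniture and walls round the work are solid. World frame = base frame: x ahead of the robot, y to its left, z up, the work surface at z = 0. Lengths are in mm, angles in rad, forces in N, time in s.
With the tool pointing down it reaches from about 275 to 750 mm from the base axis. Payload 10.2 kg.
Tool frame: the origin (TCP) lies on the centre line of the jaws, within the pads' length; the fingertips stand 19 mm ahead of it and the grasp point (between the pads) is the TCP; z points along the fingers, y is the line along which they close (so a half turn about z gives the same grasp; the last joint's range is limited). The gripper opens to 85 mm and grips with 20 to 120 N. Pads are 22 mm wide; open, the fingers measure 114 mm over their backs; the gripper's body (76 mm by 85 mm) begins 54 mm behind the grasp point. The pads swing forward as they close: fully open they stand 13 mm farther back than shut.
Start: joints at [-1.498, 0.313, 1.498, -0, 1.331, -0.223], TCP at [153.027, -502.209, 219.994] pointing down, gripper open.
Joint ranges: [-2.94, 2.94], [-0.97, 2.17], [0.19, 2.56], [-1.23, 4.37], [0.02, 3.11], [-2.88, 2.88]. Speed limits (rad/s): [2.39, 2.39, 3.01, 3.14, 3.14, 3.14].

## Interface

Orientations are given as a unit quaternion [w, x, y, z].
In Python, from rig import sense, capture, finish_job, regions_of, mark_of gives the robot as it stands.
- The arm moves only by the tool jog_arm, never from a script. Its argument "series" is text: rows parted by semicolons, each of 7 numbers parted by spaces: the shift along the tool's x, y, z in units of 0.4 m (1.0 is 0.4 m), then the turn, a rotation vector about the tool's x, y, z in units of pi/2 rad (1.0 is pi/2 rad), then the opening, from -1 (shut) to 1 (fully open). A call has 1 to 20 rows; each row is the pose to reach, as a shift and turn from the pose commanded when the call began, along the tool's axes at that moment; what a row does not reach only later rows make up. A row lasts 1/8 s, in which the tool goes at most 62.5 mm and 10.7 degrees, less where a joint would pass 70% of its speed; a pose out of reach is approached as far as the arm can. A call with a number of a shift or a turn outside -1 to 1 is refused whole. A call with a gripper value outside its range is refused whole. The fingers move at their own pace and stop on an object; "grip_force" is the grip in N (left out, the last holds). Time passes only in rows, so rows that repeat a pose let the fingers close. It gives the time, the measured TCP pose, the force, the opening and the grip force at its end, in the units of the state.
- sense(): the state, without advancing time (a new reading comes with each control period).
- capture(name): name is "side" or "top" or "wrist"; returns a dict with "img" (384x512x3 uint8, red, green, blue), "intrinsics" (3x3 intrinsics, pixels), "dist_coeffs" ([k1, k2, p1, p2, k3] as OpenCV has them; the pictures are not rectified), "R" (3x3) and "t" (3): a world point X has camera coordinates R X + t. Camera axes: x right, y down, z forward; pixel columns grow to the right and rows downward; lengths in mm; the calibration is good to about 2 mm. A picture is of the moment at which its call begins. There is no depth.
- finish_job(): hands the job in; it is judged then, once.
Trained networks look in a picture, given as the dict that the camera call returned (one of the last four; its "shot" number tells which), for a name from the list of things; names that differ only in an ending like _2 or _b are one class to them, and where a whole thing is asked for, a point or a joint stands for the part that bears it (a point fixed in the world has none). Each returns a list of dicts, best first, with "confidence" (0 to 1); they miss things now and then, are a little off and sometimes report something else, mostly with a low value. They report only what shows in the picture. A call takes as long as a camera call.
- regions_of(label, picture): "region" (384x512 bool, what is visible of it) and "point" ([row, column] in pixels, amid what is visible of it).
- mark_of(label, picture): "point" ([row, column] in pixels: a listed point, or the origin of a listed thing).
The state is a dict: "time_s": time; "joints": joint angles; "dq": joint speeds; "tau": joint torques, N m; "eef_pos": TCP position; "ee_rot": TCP orientation; "force": force on the tool from outside, world axes, zero at the start; "wrist_torque": the same for the moment, N m; "grip_width": opening from 0.0 (shut) to 1.0 (fully open); "grip_force": force on a finger pad.
Only numpy, scipy, OpenCV 4.12 (cv2) and the standard library are available. Lean on these libraries where they do the work, as an engineer would, in place of code of your own. Each camera call takes 0.05 s, during which the arm holds its last target. There are 200 camera calls.

## Working session

There is one attempt and no reset: what is moved stays moved. The work goes in short steps, Python scripts to look and compute and a tool call to move; the robot and the scene stay as the last step left them, time stands still between calls to the robot, and variables do not carry over. Pictures are saved under pics/ and viewed, at most 10 in all, crops included, and the job is handed in when it is done.

Besides the shell and the picture viewer there is one more tool, called after "Call:" by a JSON object that holds its "op" and its "data", one argument or row to a line. jog_arm: Moves the arm, as the interface text tells. Shifts and turns lie within -1 to 1; 1 stands for 0.4 m of shift or pi/2 rad of turn. Its arguments: {"type":"object","properties":{"series":{"type":"string"},"grip_force":{"type":"number"}},"required":["series"]}

```bash
ls; mkdir -p pics
cat > h.py <<'E'
import numpy as np, cv2
from rig import sense, capture, finish_job, regions_of, mark_of
def ray(c,p):
    K=np.array(c["intrinsics"],float);d=np.array(c["dist_coeffs"],float);R=np.array(c["R"]);t=np.array(c["t"])
    u=cv2.undistortPoints(np.array([[[p[1],p[0]]]],float),K,d)[0,0]
    D=R.T@np.array([u[0],u[1],1]);return -R.T@t,D/np.linalg.norm(D)
def tri(l):
    A=0;b=0;rs=[ray(c,p) for c,p in l]
    for o,d in rs:
        P=np.eye(3)-np.outer(d,d);A=A+P;b=b+P@o
    X=np.linalg.solve(A,b);return X,[np.linalg.norm((np.eye(3)-np.outer(d,d))@(X-o)) for o,d in rs]
def atz(c,p,z):
    o,d=ray(c,p);return o+d*(z-o[2])/d[2]
def proj(c,X):
    R=np.array(c["R"]);p,_=cv2.projectPoints(np.array(X,float).reshape(-1,1,3),cv2.Rodrigues(R)[0],np.array(c["t"],float),np.array(c["intrinsics"],float),np.array(c["dist_coeffs"],float));return p.reshape(-1,2)
E
python3 - <<'E'
from h import *
cs={n:capture(n) for n in("side","top","wrist")}
im=np.hstack([cs["side"]["img"],cs["top"]["img"]])
cv2.imwrite("pics/a.png",cv2.resize(im[:,:,::-1],(800,300)))
for n,c in cs.items(): cv2.imwrite(f"pics/{n}0.png",c["img"][:,:,::-1]); print(n,(-np.array(c["R"]).T@np.array(c["t"])).round())
for l in("chest","staple_loop","lid_edge","hasp_end","pin","pin_shoulder","pin_point","sugar_jar","picture_mug","clothes_peg"):
    o=[]
    for n,c in cs.items():
        m=mark_of(l,c)
        if m: o.append((n,c,m[0])); 
    print(l,[(n,np.round(m["point"]),round(m["confidence"],2)) for n,c,m in o])
    if len(o)>1:
        X,e=tri([(c,m["point"]) for n,c,m in o]);print("   ",X.round(1),np.round(e,1))
s=sense();print(s["ee_rot"],s["force"],s["time_s"])
E
```

```text
pics
side [396. 715. 619.]
top [ 420.   78. 1011.]
wrist [ 215. -483.  375.]
chest [('side', array([182., 264.]), 0.95), ('top', array([208., 316.]), 0.69)]
    [531.7 -46.9  -8. ] [4.6 4.6]
staple_loop [('side', array([180., 250.]), 0.94), ('top', array([204., 280.]), 0.79)]
    [540.6  38.9  64.3] [4.6 4.6]
lid_edge [('side', array([145., 252.]), 0.94), ('top', array([198., 295.]), 0.64)]
    [541.3  11.3 137.5] [1.5 1.5]
hasp_end [('side', array([120., 258.]), 0.88), ('top', array([196., 305.]), 0.56)]
    [535.2  -3.7 190.1] [1.2 1.2]
pin [('side', array([279., 280.]), 0.8), ('top', array([242., 185.]), 0.49)]
    [450.8 246.9   6.5] [3.4 3.4]
pin_shoulder [('side', array([262., 282.]), 0.79), ('top', array([244., 186.]), 0.73)]
    [448.3 238.4  45.9] [0.9 0.9]
pin_point [('side', array([242., 278.]), 0.96), ('top', array([239., 181.]), 0.6)]
    [456.2 238.9  98.4] [2. 2.]
sugar_jar [('side', array([278., 132.]), 0.74), ('top', array([128., 172.]), 0.58)]
    [7.206e+02 2.877e+02 2.000e-01] [2.2 2.2]
picture_mug [('top', array([128., 174.]), 0.69)]
clothes_peg [('side', array([211., 331.]), 0.65), ('top', array([286., 286.]), 0.52)]
    [361.5  20.1 -17.5] [0.7 0.7]
[-1.66224731e-05  9.89083685e-01  1.47354892e-01 -2.37951153e-06] [0.09096956 0.42881506 0.21610684] 1.65
```

View pics/side0.png

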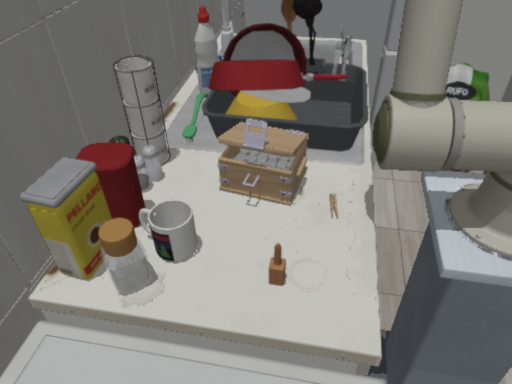

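View pics/top0.png

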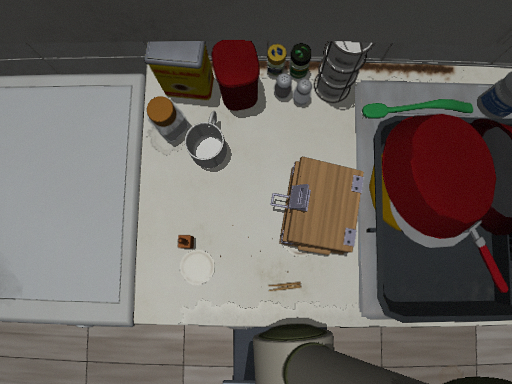

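The side view shows the chest at about (262,162) with its lid ajar and the hasp standing up at (256,133). The pin stands at (278,265), the mug is at (172,232), the jar at (125,255) and the peg at (334,205). The top view agrees: chest (320,205), staple (281,202), pin (186,241). I'll zoom in to measure the chest pose.

Run:
```python
import cv2,numpy as np
a=cv2.imread("pics/side0.png");b=cv2.imread("pics/top0.png")
A=cv2.resize(a[110:210,210:320],None,fx=3.6,fy=3.6,interpolation=2)
B=cv2.resize(b[145:265,260:370],None,fx=3.6,fy=3.6,interpolation=2)
P=cv2.resize(a[230:300,255:310],None,fx=2.3,fy=2.3,interpolation=2); Q=cv2.resize(b[225:260,165:220],None,fx=3.6,fy=3.6,interpolation=2)
im=np.zeros((600,800,3),np.uint8)
for x,y,I in((0,0,A),(400,0,B),(0,430,P),(400,440,Q)): im[y:y+I.shape[0],x:x+I.shape[1]]=I
cv2.imwrite("pics/z1.png",im)
```

```text
(no output)
```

View pics/z1.png

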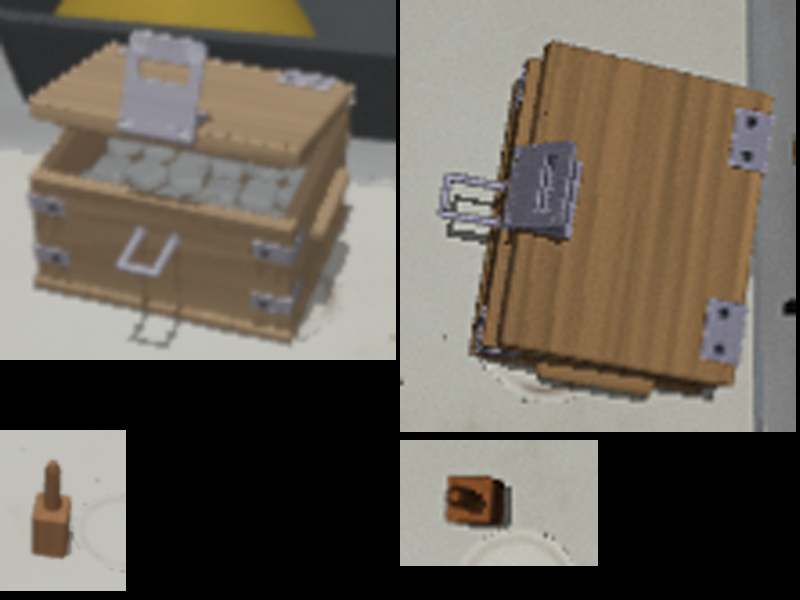

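Crop positions used below: lid corners in the top view at crop (552,43), (772,95), (733,383) and (497,347), and box corners in the side view at (35,175), (295,226), (290,340) and (37,283). The pin's head is roughly square to the world axes. Next I fit the chest model.

```bash
cat > fit.py <<'E'
from h import *
from scipy.optimize import least_squares
def T(p,X):
    x,y,w=p[:3];c,s=np.cos(w),np.sin(w);X=np.array(X,float)
    return np.array([x+c*X[0]-s*X[1],y+s*X[0]+c*X[1],X[2]])
def lidp(p,X): # X in chest frame lid shut
    a=p[3];d=np.array(X,float)-[70,0,90];c,s=np.cos(a),np.sin(a)
    # front edge (-x) rises
    return np.array([70+c*d[0]+s*d[2],d[1],90-s*d[0]+c*d[2]])
def hasp(p,r,y=0):
    a=p[4];return lidp(p,[-75-r*np.sin(a),y,100-r*np.cos(a)])
E
python3 - <<'E'
from fit import *
cs={n:capture(n) for n in("side","top")}
S=lambda u,v:(210+u/3.6,110+v/3.6)
U=lambda u,v:(260+(u-400)/3.6,145+v/3.6)
obs=[("side",S(35,175),lambda p:[-70,85,90]),("side",S(295,226),lambda p:[-70,-85,90]),
("side",S(352,88),lambda p:lidp(p,[70,-85,104])),("side",S(35,95),lambda p:lidp(p,[-70,85,104])),("side",S(304,155),lambda p:lidp(p,[-70,-85,90])),
("top",U(552,43),lambda p:lidp(p,[-70,85,104])),("top",U(497,347),lambda p:lidp(p,[-70,-85,104])),
("top",U(772,95),lambda p:lidp(p,[70,85,104])),("top",U(733,383),lambda p:lidp(p,[70,-85,104])),
("side",S(133,36),lambda p:hasp(p,56,23)),("side",S(205,42),lambda p:hasp(p,56,-23)),
("top",U(580,145),lambda p:hasp(p,56,23)),("top",U(570,238),lambda p:hasp(p,56,-23)),
("side",S(120,266),lambda p:[-106,11,64]),("side",S(160,272),lambda p:[-106,-11,64]),
("top",U(443,176),lambda p:[-106,11,64]),("top",U(439,215),lambda p:[-106,-11,64])]
def res(p):
    r=[]
    for n,q,f in obs: r+=list(proj(cs[n],T(p,f(p)))[0]-q)
    return r
s=least_squares(res,[535,-40,-1.8,.3,3.3],loss="soft_l1")
p=s.x;print(p.round(3));print(np.array(res(p)).reshape(-1,2).round(1).tolist())
np.save("p.npy",p)
for nm,X in(("staple",[-87.5,0,64]),("lid_edge",lidp(p,[-70,0,104])),("hasp_end",hasp(p,56))): print(nm,T(p,X).round(1))
for l,z in(("staple_loop",64),("pin_point",98),("pin_shoulder",48),("picture_mug",0),("sugar_jar",0),("clothes_peg",6)):
  for n in cs:
    m=mark_of(l,cs[n])
    if m: print(l,n,atz(cs[n],m[0]["point"],z).round(1),round(m[0]["confidence"],2))
for l in("picture_mug","pin"):
    r=regions_of(l,cs["top"])[0]["region"];v,u=np.nonzero(r)
    print(l,atz(cs["top"],(v.max(),u.min()),90 if l!="pin" else 48).round(),atz(cs["top"],(v.min(),u.max()),90 if l!="pin" else 48).round())
E
```

```text
[ 5.27898e+02 -4.82870e+01 -1.72400e+00  2.69000e-01  3.40400e+00]
[[-1.8, -0.2], [-0.1, 0.3], [0.8, -1.7], [-1.9, 0.6], [-1.2, 4.3], [-1.1, -0.3], [0.9, 0.3], [0.6, -0.1], [0.5, 1.9], [0.8, -2.2], [1.8, -0.3], [0.3, -0.1], [-0.6, -1.7], [0.4, -0.1], [-1.1, 0.3], [-0.0, 1.0], [-0.6, 0.3]]
staple [541.3  38.2  64. ]
lid_edge [537.2  12.2 140.8]
hasp_end [533.8 -10.  186.5]
staple_loop side [544.1  26.6  64. ] 0.87
staple_loop top [542.5  33.5  64. ] 0.72
pin_point side [455.6 236.   98. ] 0.76
pin_point top [460.  242.7  98. ] 0.5
pin_shoulder side [451.8 243.   48. ] 0.86
pin_shoulder top [456.1 241.3  48. ] 0.77
picture_mug side [688.2 199.5   0. ] 0.7
picture_mug top [688.1 197.5   0. ] 0.9
sugar_jar side [ 589.1 -331.     0. ] 0.74
sugar_jar top [725.2 285.8   0. ] 0.67
clothes_peg side [ 583.  -182.8    6. ] 0.62
clothes_peg top [365.4  25.4   6. ] 0.71
picture_mug [610. 238.  90.] [731. 155.  90.]
pin [438. 254.  48.] [468. 223.  48.]
```

```bash
cat >> fit.py <<'E'
from scipy.spatial.transform import Rotation as Ro
P=np.load("p.npy")
cx=np.array([np.cos(P[2]),np.sin(P[2]),0]);cy=np.array([-np.sin(P[2]),np.cos(P[2]),0]);dn=np.array([0,0,-1.])
def W(x,y,z): return T(P,[x,y,z])
def frame(z,x):
    z=z/np.linalg.norm(z);x=x-z*(x@z);x=x/np.linalg.norm(x);return np.column_stack([x,np.cross(z,x),z])
def wr(R,s,j1):  # wrist angles guess
    M=Ro.from_euler("ZY",[j1,s]).as_matrix().T@R@Ro.from_euler("z",-np.pi/2).as_matrix()
    return Ro.from_matrix(M).as_euler("ZYZ").round(2)
def cur():
    s=sense();q=s["ee_rot"];return np.array(s["eef_pos"]),Ro.from_quat([q[1],q[2],q[3],q[0]]).as_matrix()
def go(pts,show=True): # list of (pos,R or None)
    p0,R0=cur()
    for pos,R in pts:
        R=R0 if R is None else R
        d=R0.T@(np.array(pos)-p0)/400; v=Ro.from_matrix(R0.T@R).as_rotvec()/(np.pi/2)
        print(*d.round(4),*v.round(4)," | mm",np.linalg.norm(d*400).round(),"deg",(np.linalg.norm(v)*90).round())
E
python3 - <<'E'
from fit import *
s=sense();p,R=cur();print(wr(R,s["joints"][1]+s["joints"][2],s["joints"][0]),s["joints"][3:])
for nm,zz in(("down",dn),("tiltin45",dn+cx),("horiz",cx),("tiltout",dn-cx*.6)):
  for xn,x in(("cx",cx+zz*0+1e-3*cy-dn*(.5 if nm!="down" else 0)),("-cx",-cx+1e-3*cy+dn*(.5 if nm!="down" else 0)),("cy",cy),("-cy",-cy)):
    print(nm,xn,[wr(frame(zz,x),sg,-.2).tolist() for sg in(1.7,2.1)])
Rd=frame(dn,-cx)
a=W(-55,-50,0)
go([((330,-200,270),None),(a+[0,0,200],Rd),(a+[0,0,165],Rd),(a+[0,0,121],Rd)])
E
```

```text
[-0.    1.33 -0.22] [-2.20558530e-05  1.33101446e+00 -2.23414470e-01]
down cx [[0.0, 1.44, 3.09], [0.0, 1.04, 3.09]]
down -cx [[0.0, 1.44, -0.05], [0.0, 1.04, -0.05]]
down cy [[0.0, 1.44, 1.52], [0.0, 1.04, 1.52]]
down -cy [[0.0, 1.44, -1.62], [0.0, 1.04, -1.62]]
tiltin45 cx [[-0.79, 1.45, -3.08], [-0.87, 1.18, -2.78]]
tiltin45 -cx [[-0.79, 1.45, 0.06], [-0.87, 1.18, 0.36]]
tiltin45 cy [[-0.79, 1.45, 1.63], [-0.87, 1.18, 1.93]]
tiltin45 -cy [[-0.79, 1.45, -1.51], [-0.87, 1.18, -1.21]]
horiz cx [[-1.58, 1.52, -3.01], [-1.59, 1.53, -2.61]]
horiz -cx [[-1.58, 1.52, 0.13], [-1.59, 1.53, 0.53]]
horiz cy [[-1.58, 1.52, 1.7], [-1.59, 1.53, 2.1]]
horiz -cy [[-1.58, 1.52, -1.44], [-1.59, 1.53, -1.04]]
tiltout cx [[0.54, 1.48, 3.03], [0.6, 1.15, 2.81]]
tiltout -cx [[0.54, 1.48, -0.1], [0.6, 1.15, -0.33]]
tiltout cy [[0.54, 1.48, 1.46], [0.6, 1.15, 1.24]]
tiltout -cy [[0.54, 1.48, -1.68], [0.6, 1.15, -1.9]]
0.6435 -0.5937 -0.125 0.0 0.0 0.0  | mm 354.0 deg 0.0
1.1744 -0.9904 0.05 -0.0 -0.0 -0.7141  | mm 615.0 deg 64.0
1.1744 -0.9904 0.1375 -0.0 -0.0 -0.7141  | mm 617.0 deg 64.0
1.1744 -0.9904 0.2475 -0.0 -0.0 -0.7141  | mm 622.0 deg 64.0
```

Call:
{"op": "jog_arm", "data": {
  "series": "0.6435 -0.5937 -0.125 0 0 -0.7141 -1;0.6435 -0.5937 -0.125 0 0 -0.7141 -1;0.6435 -0.5937 -0.125 0 0 -0.7141 -1;0.6435 -0.5937 -0.125 0 0 -0.7141 -1;0.6435 -0.5937 -0.125 0 0 -0.7141 -1;0.6435 -0.5937 -0.125 0 0 -0.7141 -1;0.6435 -0.5937 -0.125 0 0 -0.7141 -1;0.6435 -0.5937 -0.125 0 0 -0.7141 -1;0.6435 -0.5937 -0.125 0 0 -0.7141 -1"
}}

```text
time_s: 3.58
eef_pos: [329.6, -200.8, 269.7]
ee_rot: [-0.0, 0.76, 0.65, -0.0]
force: [-0.2, -0.1, -0.2]
grip_width: -0.004
grip_force: 0.0
```

Run:
```python
from fit import *
Rd=frame(dn,-cx)
a=W(-55,-50,0);print(a,sense()["time_s"])
go([(a+[0,0,215],Rd),(a+[0,0,165],Rd),(a+[0,0,121],Rd)])
```

```text
[486.87884312  13.70003933   0.        ] 3.575
0.5908 0.3053 0.1368 -0.0003 -0.0001 -0.0017  | mm 272.0 deg 0.0
0.5908 0.3053 0.2618 -0.0003 -0.0001 -0.0017  | mm 286.0 deg 0.0
0.5907 0.3054 0.3718 -0.0003 -0.0001 -0.0017  | mm 305.0 deg 0.0
```

Call:
{"op": "jog_arm", "data": {
  "series": "0.591 0.305 0.137 0 0 0 -1;0.591 0.305 0.137 0 0 0 -1;0.591 0.305 0.137 0 0 0 -1;0.591 0.305 0.137 0 0 0 -1;0.591 0.305 0.137 0 0 0 -1;0.591 0.305 0.2 0 0 0 -1;0.591 0.305 0.262 0 0 0 -1;0.591 0.305 0.29 0 0 0 -1;0.591 0.305 0.315 0 0 0 -1;0.591 0.305 0.34 0 0 0 -1;0.591 0.305 0.355 0 0 0 -1;0.591 0.305 0.365 0 0 0 -1;0.591 0.305 0.37 0 0 0 -1;0.591 0.305 0.37 0 0 0 -1"
}}

```text
time_s: 5.32
eef_pos: [486.7, 15.0, 122.0]
ee_rot: [0.0, 0.759, 0.651, -0.0]
force: [0.4, 0.1, 0.2]
grip_width: -0.002
grip_force: 0.0
```

Run:
```python
from fit import *
print(sense()["force"],sense()["wrist_torque"])
c=capture("side");t=capture("top")
A=cv2.resize(c["img"][100:210,200:330],None,fx=3,fy=3);B=cv2.resize(t["img"][145:255,250:380],None,fx=3,fy=3)
cv2.imwrite("pics/b.png",np.hstack([A,B])[:,:,::-1])
```

```text
[0.42502244 0.07153085 0.24772388] [0.01570181 0.02963113 0.08270726]
```

View pics/b.png

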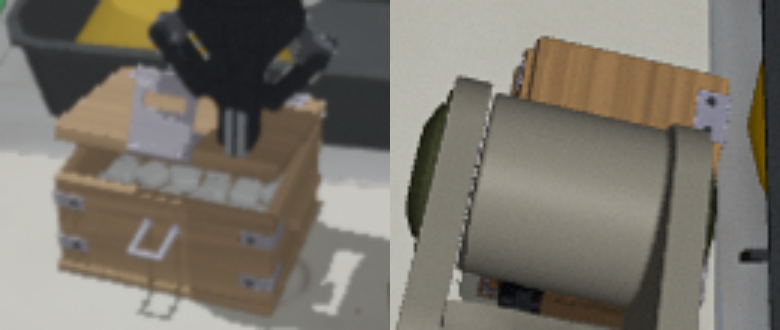

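Run:
```python
from fit import *
c=capture("side");p,R=cur()
for d in(0,19,30): print(d,proj(c,p+R[:,2]*d))
for l in("lid_edge","hasp_end"): print(l,[(m["point"],m["confidence"]) for m in mark_of(l,c)[:2]])
for a in(.27,.2,.15,.1):
    q=P.copy();q[3]=a;print(a,proj(c,[T(q,lidp(q,[-70,0,104])),T(q,lidp(q,[-70,85,90])),T(q,lidp(q,[-70,-85,90])),T(q,hasp(q,56))]).round(1).tolist())
```

```text
0 [[278.34886202 154.08757767]]
19 [[278.16677797 161.37474942]]
30 [[278.06381266 165.50115887]]
lid_edge [([149.0, 253.8], 0.6)]
hasp_end [([121.4, 255.9], 0.82)]
0.27 [[254.9, 143.8], [217.6, 143.1], [293.3, 157.3], [258.2, 119.5]]
0.2 [[254.5, 148.3], [217.5, 147.3], [292.8, 161.7], [257.2, 124.4]]
0.15 [[254.2, 151.4], [217.5, 150.2], [292.5, 164.7], [256.5, 127.8]]
0.1 [[254.0, 154.5], [217.6, 153.0], [292.2, 167.6], [255.9, 131.3]]
```

Run:
```python
from fit import *
c=capture("side");w=capture("wrist")
A=cv2.resize(c["img"][110:210,210:310],(500,500),interpolation=cv2.INTER_CUBIC)
B=cv2.resize(w["img"],(300,225))
im=np.zeros((500,800,3),np.uint8);im[:,:500]=A;im[:225,500:]=B
cv2.imwrite("pics/c.png",im[:,:,::-1])
```

```text
(no output)
```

View pics/c.png

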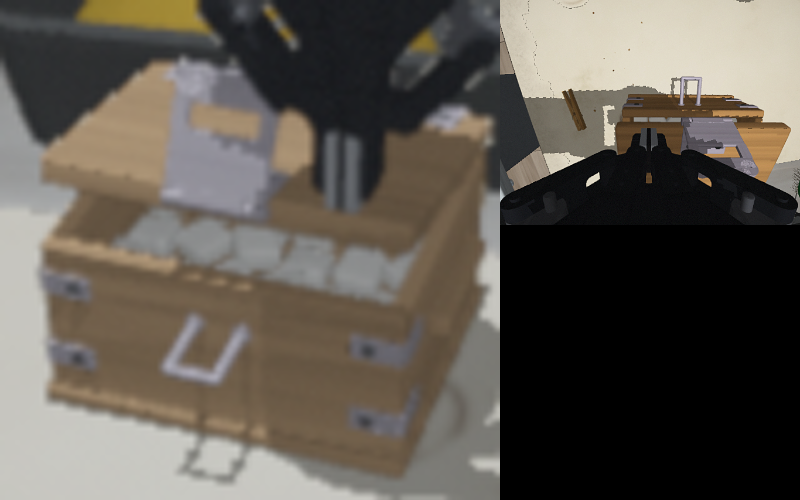

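Side view: the fingertips sit on the lid at about (279,152). The lid has dropped only partway, with its left front corner now at row 142 (it was 136), so the tips reach less far than I assumed. I'll press on in small steps and watch the force.

Call:
{"op": "jog_arm", "data": {
  "series": "0 0 0.008 0 0 0 -1;0 0 0.016 0 0 0 -1;0 0 0.024 0 0 0 -1;0 0 0.03 0 0 0 -1;0 0 0.03 0 0 0 -1"
}}

```text
time_s: 6.3
eef_pos: [486.5, 15.0, 109.7]
ee_rot: [-0.0, 0.759, 0.651, -0.0]
force: [-0.3, 0.8, 0.4]
grip_width: -0.005
grip_force: 0.0
```

```bash
cat > chk.py <<'E'
from fit import *
s=sense();print(s["time_s"],np.round(s["eef_pos"],1),np.round(s["force"],2),np.round(s["grip_width"],3))
c=capture("side");t=capture("top")
for l in("lid_edge","hasp_end"):
  for k in(c,t):
    print(l,[(m["point"],round(m["confidence"],2)) for m in mark_of(l,k)[:1]])
for a in(.25,.2,.15,.1,.05,0):
    q=P.copy();q[3]=a;print(a,*[proj(k,[T(q,lidp(q,[-70,0,104])),T(q,hasp(q,56))])[:,::-1].round(1).tolist() for k in (c,t)])
E
python3 chk.py
```

```text
6.3 [486.5  15.  109.7] [-0.33  0.83  0.4 ] -0.005
lid_edge [([155.3, 252.1], 0.96)]
lid_edge []
hasp_end [([129.3, 256.3], 0.69)]
hasp_end []
0.25 [[145.1, 254.8], [120.9, 257.9]] [[198.7, 294.1], [197.2, 307.4]]
0.2 [[148.3, 254.5], [124.4, 257.2]] [[198.9, 292.7], [197.3, 304.7]]
0.15 [[151.4, 254.2], [127.8, 256.5]] [[199.2, 291.5], [197.3, 302.1]]
0.1 [[154.5, 254.0], [131.3, 255.9]] [[199.5, 290.5], [197.4, 299.7]]
0.05 [[157.4, 253.9], [134.8, 255.4]] [[199.9, 289.7], [197.5, 297.5]]
0 [[160.3, 253.8], [138.3, 254.9]] [[200.3, 289.0], [197.7, 295.5]]
```

Run:
```python
from fit import *
w=capture("wrist");p,R=cur()
C=-np.array(w["R"]).T@np.array(w["t"]);print("cam in tool",(R.T@(C-p)).round(1))
for l,X in(("staple_loop",W(-87.5,0,64)),("clothes_peg",(363,23,6)),("chest",W(0,0,0))):
    print(l,[(m["point"],round(m["confidence"],2)) for m in mark_of(l,w)[:1]],proj(w,X)[:,::-1])
for d in(-30,-20,-7,0,10,19): print(d,proj(w,p+R[:,2]*d)[0,::-1].round(1), proj(w,p+R[:,2]*d+R[:,0]*11)[0,::-1].round(1))
cv2.imwrite("pics/w1.png",w["img"][:,:,::-1])
```

```text
cam in tool [  65.    -0.7 -155.1]
staple_loop [([159.5, 333.1], 0.68)] [[158.34131896 324.70043826]]
clothes_peg [([189.2, 124.0], 0.67)] [[192.34135366 125.3035421 ]]
chest [([233.1, 304.9], 0.88)] [[233.41176437 303.85635503]]
-30 [248.3 254.9] [227.3 254.9]
-20 [239.2 254.8] [219.4 254.8]
-7 [229.1 254.7] [210.6 254.7]
0 [224.2 254.6] [206.5 254.6]
10 [217.9 254.5] [201.1 254.5]
19 [212.9 254.5] [196.7 254.5]
```

View pics/w1.png

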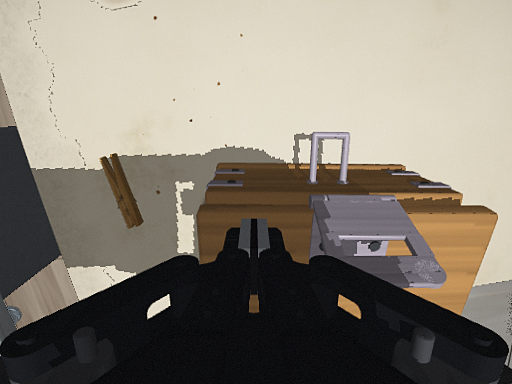

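The wrist picture shows the closed fingertips (tip near row 218, column 254) at the lid's surface, the staple at (330,135) and the peg at (122,190). I'll lift and check numerically where the tips really are.

Call:
{"op": "jog_arm", "data": {
  "series": "0 0 -0.06 0 0 0 -1;0 0 -0.12 0 0 0 -1;0 0 -0.12 0 0 0 -1"
}}

```text
time_s: 7.18
eef_pos: [487.5, 14.9, 159.3]
ee_rot: [0.001, 0.759, 0.651, 0.001]
force: [0.6, -0.2, -0.7]
grip_width: -0.001
grip_force: 0.0
```

```bash
python3 - <<'E'
from fit import *
w0=cv2.imread("pics/w1.png")[:,:,::-1];w=capture("wrist")["img"]
for c in(244,247,250,258,262,266):
    print(c,[int(v) for v in w0[180:256:4,c].mean(1)],"\n   ",[int(v) for v in w[180:256:4,c].mean(1)])
E
python3 chk.py
```

```text
244 [50, 56, 44, 64, 69, 67, 52, 55, 66, 72, 66, 67, 63, 66, 67, 68, 70, 82, 13] 
    [65, 42, 62, 67, 64, 60, 68, 68, 67, 63, 63, 62, 61, 62, 62, 64, 66, 81, 10]
247 [54, 54, 45, 62, 70, 69, 56, 59, 65, 71, 68, 68, 69, 69, 69, 69, 66, 81, 31] 
    [66, 47, 65, 65, 67, 62, 71, 65, 63, 62, 64, 66, 65, 63, 65, 65, 61, 77, 24]
250 [55, 51, 47, 63, 66, 69, 52, 54, 66, 70, 68, 56, 60, 38, 38, 23, 23, 14, 18] 
    [64, 49, 60, 65, 62, 59, 67, 67, 68, 63, 62, 54, 50, 34, 37, 16, 18, 13, 11]
258 [49, 53, 48, 63, 66, 69, 53, 57, 64, 70, 67, 73, 72, 72, 74, 72, 74, 91, 109] 
    [64, 50, 63, 65, 62, 60, 68, 66, 63, 63, 66, 67, 67, 70, 67, 70, 67, 88, 103]
262 [52, 54, 54, 64, 68, 68, 58, 57, 64, 71, 69, 69, 68, 67, 66, 68, 64, 81, 8] 
    [62, 48, 65, 69, 63, 64, 68, 67, 64, 62, 64, 64, 63, 62, 63, 61, 63, 77, 6]
266 [53, 52, 47, 62, 67, 65, 56, 59, 64, 71, 66, 71, 70, 68, 66, 66, 68, 56, 15] 
    [64, 46, 60, 66, 63, 63, 67, 68, 64, 64, 62, 62, 67, 66, 64, 58, 64, 52, 14]
7.225 [486.8  15.  158.1] [ 0.27 -0.19 -0.89] -0.002
lid_edge [([153.3, 253.9], 0.69)]
lid_edge [([142.2, 208.4], 0.42)]
hasp_end [([128.9, 255.5], 0.77)]
hasp_end []
0.25 [[145.1, 254.8], [120.9, 257.9]] [[198.7, 294.1], [197.2, 307.4]]
0.2 [[148.3, 254.5], [124.4, 257.2]] [[198.9, 292.7], [197.3, 304.7]]
0.15 [[151.4, 254.2], [127.8, 256.5]] [[199.2, 291.5], [197.3, 302.1]]
0.1 [[154.5, 254.0], [131.3, 255.9]] [[199.5, 290.5], [197.4, 299.7]]
0.05 [[157.4, 253.9], [134.8, 255.4]] [[199.9, 289.7], [197.5, 297.5]]
0 [[160.3, 253.8], [138.3, 254.9]] [[200.3, 289.0], [197.7, 295.5]]
```

Run:
```python
from fit import *
w0=cv2.imread("pics/w1.png")[:,:,::-1].astype(int);w=capture("wrist")["img"].astype(int);s=capture("side")
f=lambda i,c:[int(v) for v in (i[180:256:3,c,0]-i[180:256:3,c,2])]
for c in(247,262): print(c,f(w0,c),"\n   ",f(w,c))
i=s["img"].astype(int);p,R=cur()
print([proj(s,p+R[:,2]*d)[0].round(1).tolist() for d in(-20,-7,0,19)])
print([i[r,276:282].tolist() for r in(134,137,140,143,146,149,152)])
X=cv2.resize(s["img"][90:190,220:320],(400,400));Y=cv2.resize(w.astype(np.uint8)[150:290,180:320],(400,400))
cv2.imwrite("pics/d.png",np.hstack([X,Y])[:,:,::-1])
```

```text
247 [40, 41, 44, 38, 50, 52, 55, 53, 37, 42, 43, 53, 54, -6, -4, -2, -3, -4, -3, -3, -5, -1, -5, -5, -2, -2] 
    [49, 43, 39, 50, 53, 52, 48, 46, 51, 53, 50, 50, 52, -10, -4, -3, -2, -4, -6, -5, -4, -5, -5, -8, -2, -1]
262 [39, 40, 41, 40, 46, 55, 50, 49, 44, 44, 42, 51, 56, -10, -5, -4, -4, -4, -7, -3, -5, -3, -5, -6, -3, 1] 
    [52, 47, 42, 48, 51, 53, 49, 43, 53, 51, 53, 50, 52, -9, -6, -4, -4, -5, -2, -4, -3, -2, -5, -5, 1, -6]
[[279.0, 131.6], [278.8, 137.0], [278.8, 139.9], [278.6, 147.6]]
[[[101, 102, 106], [77, 79, 83], [53, 55, 58], [88, 90, 94], [99, 102, 106], [92, 95, 99]], [[138, 123, 105], [101, 90, 79], [75, 67, 59], [89, 86, 85], [97, 96, 96], [95, 94, 93]], [[158, 135, 107], [127, 107, 84], [105, 88, 69], [100, 85, 66], [100, 85, 66], [100, 85, 66]], [[101, 85, 66], [100, 83, 65], [100, 83, 64], [100, 84, 65], [99, 83, 65], [99, 83, 65]], [[105, 87, 68], [105, 87, 69], [104, 88, 69], [104, 87, 68], [103, 87, 68], [103, 87, 67]], [[99, 83, 64], [100, 84, 66], [100, 84, 65], [100, 83, 65], [100, 83, 66], [99, 83, 65]], [[96, 81, 63], [96, 81, 63], [97, 82, 63], [99, 83, 65], [100, 84, 65], [100, 84, 65]]]
```

View pics/d.png

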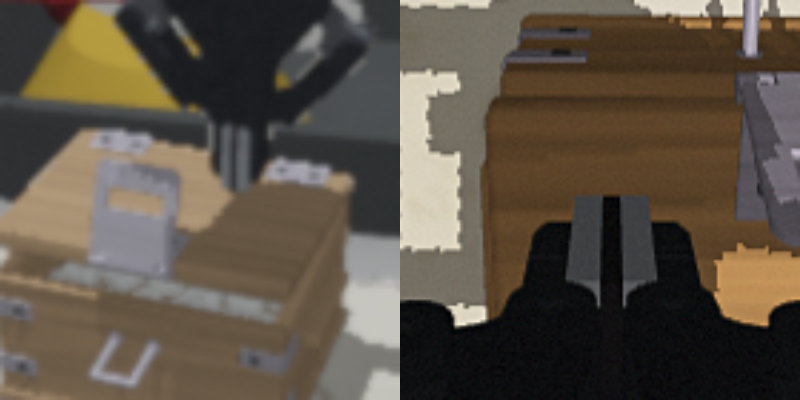

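In free air the tips appear about 7 mm behind the reported TCP: side view row 137.5, where +19 would give row 148. So the real grasp point is about 26 mm behind the report. I'll finish pressing the lid and use the contact to check this.

Call:
{"op": "jog_arm", "data": {
  "series": "0 0 0.08 0 0 0 -1;0 0 0.11 0 0 0 -1;0 0 0.13 0 0 0 -1;0 0 0.143 0 0 0 -1;0 0 0.15 0 0 0 -1;0 0 0.153 0 0 0 -1;0 0 0.157 0 0 0 -1;0 0 0.16 0 0 0 -1"
}}

```text
time_s: 8.62
eef_pos: [486.8, 15.0, 94.1]
ee_rot: [0.0, 0.759, 0.651, 0.0]
force: [-0.7, 1.2, 1.1]
grip_width: 0.003
grip_force: 0.3
```

```bash
python3 chk.py
```

```text
8.625 [486.8  15.   94.1] [-0.68  1.16  1.06] 0.003
lid_edge [([161.7, 254.2], 0.64)]
lid_edge []
hasp_end [([136.9, 254.6], 0.58)]
hasp_end []
0.25 [[145.1, 254.8], [120.9, 257.9]] [[198.7, 294.1], [197.2, 307.4]]
0.2 [[148.3, 254.5], [124.4, 257.2]] [[198.9, 292.7], [197.3, 304.7]]
0.15 [[151.4, 254.2], [127.8, 256.5]] [[199.2, 291.5], [197.3, 302.1]]
0.1 [[154.5, 254.0], [131.3, 255.9]] [[199.5, 290.5], [197.4, 299.7]]
0.05 [[157.4, 253.9], [134.8, 255.4]] [[199.9, 289.7], [197.5, 297.5]]
0 [[160.3, 253.8], [138.3, 254.9]] [[200.3, 289.0], [197.7, 295.5]]
```

Call:
{"op": "jog_arm", "data": {
  "series": "0 0 0.004 0 0 0 -1;0 0 0.008 0 0 0 -1;0 0 0.008 0 0 0 -1"
}}

```text
time_s: 9.3
eef_pos: [487.0, 15.0, 93.0]
ee_rot: [0.001, 0.759, 0.651, 0.0]
force: [-10.1, 1.3, 24.9]
grip_width: 0.002
grip_force: 12.7
```

Force rose to 25 N at reported z = 93, so the lid is shut and the tip sits about 10.5 mm behind the TCP reading. Next I plan the hasp swing.

```bash
cat >> fit.py <<'E'
OFF=10.5
def tip(x,y,z,tilt=0,toolx=None): # tip centre in chest coords
    R=frame(dn*np.cos(tilt)+cx*np.sin(tilt),-cx*np.cos(tilt)+dn*np.sin(tilt))
    return W(x,y,z)+OFF*R[:,2],R
E
python3 - <<'E'
from fit import *
go([tip(-55,-50,170),tip(-30,0,170),tip(-30,0,119),tip(-50,0,119),tip(-70,0,119),tip(-86,0,119),tip(-92,0,114),tip(-96,0,107),tip(-100,0,103),tip(-113,0,101),tip(-115,0,93),tip(-110,0,83),tip(-106,0,77)])
print(sense()["joints"])
E
```

```text
-0.0032 0.0005 -0.1662 0.0008 0.0002 0.0002  | mm 66.0 deg 0.0
-0.0657 0.1255 -0.166 0.0008 0.0002 0.0002  | mm 87.0 deg 0.0
-0.0657 0.1253 -0.0385 0.0008 0.0002 0.0002  | mm 59.0 deg 0.0
-0.0157 0.1253 -0.0385 0.0008 0.0002 0.0002  | mm 53.0 deg 0.0
0.0343 0.1254 -0.0385 0.0008 0.0002 0.0002  | mm 54.0 deg 0.0
0.0743 0.1254 -0.0386 0.0008 0.0002 0.0002  | mm 60.0 deg 0.0
0.0893 0.1254 -0.0261 0.0008 0.0002 0.0002  | mm 62.0 deg 0.0
0.0993 0.1253 -0.0086 0.0008 0.0002 0.0002  | mm 64.0 deg 0.0
0.1093 0.1253 0.0014 0.0008 0.0002 0.0002  | mm 67.0 deg 0.0
0.1418 0.1253 0.0064 0.0008 0.0002 0.0002  | mm 76.0 deg 0.0
0.1468 0.1253 0.0264 0.0008 0.0002 0.0002  | mm 78.0 deg 0.0
0.1343 0.1253 0.0514 0.0008 0.0002 0.0002  | mm 76.0 deg 0.0
0.1243 0.1253 0.0664 0.0008 0.0002 0.0002  | mm 75.0 deg 0.0
[-2.10178471e-01  3.76082816e-01  1.77292429e+00 -3.35803341e-04
  9.91286320e-01 -5.71234662e-02]
```

Call:
{"op": "jog_arm", "data": {
  "series": "-0.003 0 -0.166 0 0 0 -1;-0.003 0 -0.166 0 0 0 -1;-0.066 0.125 -0.166 0 0 0 -1;-0.066 0.125 -0.166 0 0 0 -1;-0.066 0.125 -0.1 0 0 0 -1;-0.066 0.125 -0.039 0 0 0 -1;-0.066 0.125 -0.039 0 0 0 -1;-0.016 0.125 -0.039 0 0 0 -1;0.01 0.125 -0.039 0 0 0 -1;0.034 0.125 -0.039 0 0 0 -1;0.055 0.125 -0.039 0 0 0 -1;0.074 0.125 -0.039 0 0 0 -1;0.089 0.125 -0.026 0 0 0 -1;0.099 0.125 -0.009 0 0 0 -1;0.109 0.125 0.001 0 0 0 -1;0.125 0.125 0.004 0 0 0 -1;0.142 0.125 0.006 0 0 0 -1;0.142 0.125 0.006 0 0 0 -1"
}}

```text
time_s: 11.55
eef_pos: [544.8, 64.0, 88.4]
ee_rot: [-0.0, 0.759, 0.651, 0.0]
force: [-0.4, -0.2, -0.8]
grip_width: -0.003
grip_force: 0.0
```

```bash
cat > chk2.py <<'E'
from fit import *
s=sense();print(s["time_s"],np.round(s["eef_pos"],1),np.round(s["force"],2))
c=capture("side")
for l in("lid_edge","hasp_end"):
    print(l,[(np.round(m["point"],1),round(m["confidence"],2)) for m in mark_of(l,c)[:1]])
P[3]=0
for a in(2,1.57,1.2,.8,.4,.2,0):
    q=P.copy();q[4]=a;print(a,proj(c,[T(q,hasp(q,56))])[:,::-1].round(1).tolist(),end=" ")
cv2.imwrite("pics/last.png",c["img"][:,:,::-1])
E
python3 chk2.py;python3 -c "
from fit import *
go([tip(-113,0,101),tip(-115,0,93),tip(-110,0,83),tip(-106,0,77),tip(-104,0,75,.35),tip(-98,0,73,.35),tip(-92,0,73,.35),tip(-87,0,73,.35),tip(-84,0,73,.35),tip(-82,0,73,.35)])"
```

```text
11.55 [544.8  64.   88.4] [-0.42 -0.23 -0.82]
lid_edge []
hasp_end [(array([175.7, 246.1]), 0.76)]
2 [[168.1, 244.3]] 1.57 [[178.6, 243.8]] 1.2 [[185.2, 244.8]] 0.8 [[188.5, 247.1]] 0.4 [[187.8, 250.2]] 0.2 [[186.0, 251.9]] 0 [[183.4, 253.6]] -0.0001 0.0009 -0.005 0.0001 -0.0 -0.0  | mm 2.0 deg 0.0
0.0049 0.0009 0.015 0.0001 -0.0 -0.0  | mm 6.0 deg 0.0
-0.0076 0.0009 0.04 0.0001 -0.0 -0.0  | mm 16.0 deg 0.0
-0.0176 0.0009 0.055 0.0001 -0.0 -0.0  | mm 23.0 deg 0.0
-0.0316 0.0009 0.0584 0.0001 -0.2228 -0.0  | mm 27.0 deg 20.0
-0.0466 0.0009 0.0634 0.0001 -0.2228 -0.0  | mm 31.0 deg 20.0
-0.0616 0.0009 0.0634 0.0001 -0.2228 -0.0  | mm 35.0 deg 20.0
-0.0741 0.0009 0.0634 0.0001 -0.2228 -0.0  | mm 39.0 deg 20.0
-0.0816 0.0009 0.0634 0.0001 -0.2228 -0.0  | mm 41.0 deg 20.0
-0.0866 0.0009 0.0634 0.0001 -0.2228 -0.0  | mm 43.0 deg 20.0
```

The hasp is about level, with its end at row 175.7. I'll carry on down and in with a tilt.

Call:
{"op": "jog_arm", "data": {
  "series": "0.005 0.001 0.015 0 0 0 -1;-0.001 0.001 0.028 0 0 0 -1;-0.008 0.001 0.04 0 0 0 -1;-0.018 0.001 0.055 0 0 0 -1;-0.025 0.001 0.057 0 -0.11 0 -1;-0.032 0.001 0.058 0 -0.223 0 -1;-0.032 0.001 0.058 0 -0.223 0 -1;-0.047 0.001 0.063 0 -0.223 0 -1;-0.062 0.001 0.063 0 -0.223 0 -1;-0.074 0.001 0.063 0 -0.223 0 -1;-0.082 0.001 0.063 0 -0.223 0 -1;-0.087 0.001 0.063 0 -0.223 0 -1;-0.087 0.001 0.063 0 -0.223 0 -1"
}}

```text
time_s: 13.32
eef_pos: [540.1, 30.1, 63.3]
ee_rot: [0.113, 0.748, 0.641, -0.131]
force: [0.2, 9.2, -0.3]
grip_width: 0.002
grip_force: 4.5
```

```bash
python3 chk2.py
```

```text
13.325 [540.1  30.1  63.3] [ 0.19  9.23 -0.31]
lid_edge [(array([160.6, 252.8]), 0.83)]
hasp_end []
2 [[168.1, 244.3]] 1.57 [[178.6, 243.8]] 1.2 [[185.2, 244.8]] 0.8 [[188.5, 247.1]] 0.4 [[187.8, 250.2]] 0.2 [[186.0, 251.9]] 0 [[183.4, 253.6]]
```

Call:
{"op": "jog_arm", "data": {
  "series": "-0.006 0 0 0 0 0 -1;-0.008 0 0 0 0 0 -1;-0.008 0 0 0 0 0 -1"
}}

```text
time_s: 13.85
eef_pos: [540.0, 29.7, 63.5]
ee_rot: [0.112, 0.748, 0.641, -0.129]
force: [4.1, 22.4, -4.6]
grip_width: -0.001
grip_force: 11.7
```

Call:
{"op": "jog_arm", "data": {
  "series": "0.05 0 0 0 0 0 -1;0.1 0 -0.15 0 0.223 0 -1;0.15 0 -0.3 0 0.223 0 -1;0.2 0 -0.35 0 0.223 0 0;0.2 0 -0.35 0 0.223 0 1;0.2 0 -0.35 0 0.223 0 1"
}}

```text
time_s: 14.6
eef_pos: [557.7, 147.3, 167.3]
ee_rot: [-0.0, 0.759, 0.651, -0.001]
force: [-0.8, -0.1, 0.7]
grip_width: 0.639
grip_force: 0.0
```

Run:
```python
from fit import *
s=sense();print(s["time_s"],np.round(s["joints"],2))
c=capture("side");w=capture("wrist");p,R=cur();t=capture("top")
for k,n in((c,"side"),(w,"wrist"),(t,"top")):
  for l in("lid_edge","hasp_end","staple_loop","pin_point","pin_shoulder","pin"):
    m=mark_of(l,k)
    X={"lid_edge":W(-70,0,104),"hasp_end":W(-72,0,44),"staple_loop":W(-87.5,0,64),"pin_point":(454,240,98),"pin_shoulder":(454,240,48),"pin":(454,240,0)}[l]
    print(n,l,[(np.round(a["point"],1),round(a["confidence"],2)) for a in m[:1]],proj(k,X)[0,::-1].round(1))
A=cv2.resize(c["img"][110:210,200:310],(550,500),interpolation=cv2.INTER_CUBIC)
B=cv2.resize(w["img"],(250,188))
im=np.zeros((500,800,3),np.uint8);im[:,:550]=A;im[:188,550:]=B
cv2.imwrite("pics/e.png",im[:,:,::-1])
```

```text
14.6 [ 0.06  0.47  1.41 -0.    1.26  0.21]
side lid_edge [(array([160.8, 251.8]), 0.9)] [160.3 253.8]
side hasp_end [(array([183.9, 254.9]), 0.62)] [182.6 254. ]
side staple_loop [(array([178.7, 250.8]), 0.68)] [179.7 251.5]
side pin_point [(array([240.7, 280.5]), 0.92)] [242.1 278.3]
side pin_shoulder [(array([264.5, 277.1]), 0.58)] [261.2 277.7]
side pin [(array([283.6, 278.2]), 0.74)] [277.9 277.2]
wrist lid_edge [] [325.2 254.9]
wrist hasp_end [(array([283.5, 259.1]), 0.91)] [285.2 254.7]
wrist staple_loop [(array([284.3, 256.8]), 0.59)] [283.7 254.8]
wrist pin_point [(array([ 94.6, 100.5]), 0.77)] [ 96.2 102.2]
wrist pin_shoulder [(array([ 92.7, 127.1]), 0.84)] [ 98.4 129.5]
wrist pin [(array([ 94.6, 147.1]), 0.71)] [100.  147.9]
top lid_edge [(array([200.9, 288.7]), 0.89)] [200.3 289. ]
top hasp_end [(array([204.6, 286.1]), 0.45)] [203.7 286.4]
top staple_loop [(array([204.6, 278. ]), 0.81)] [201.4 279.7]
top pin_point [] [240.7 180.7]
top pin_shoulder [] [241.6 184.8]
top pin [] [242.4 188.3]
```

View pics/e.png

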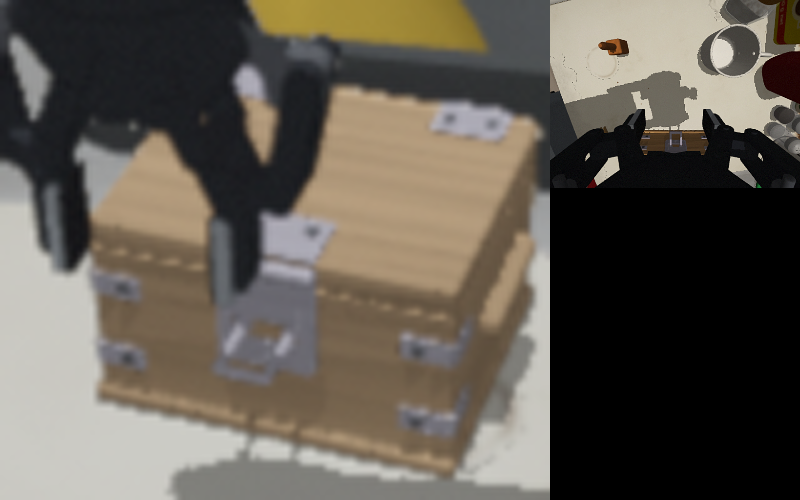

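The hasp lies flat on the front with the staple through its slot (side crop around (265,335)), and the lid is shut. Next I move the wrist camera over the pin.

```bash
python3 -c "
from fit import *
go([((444,176,200),frame(dn,-cx))])"
```

```text
0.0261 -0.2929 -0.0791 0.0 0.0 -0.0001  | mm 122.0 deg 0.0
```

Call:
{"op": "jog_arm", "data": {
  "series": "0.026 -0.293 -0.08 0 0 0 1;0.026 -0.293 -0.08 0 0 0 1;0.026 -0.293 -0.08 0 0 0 1;0.026 -0.293 -0.08 0 0 0 1"
}}

```text
time_s: 16.15
eef_pos: [444.5, 175.9, 200.5]
ee_rot: [0.0, 0.759, 0.651, 0.0]
force: [0.4, -0.6, -0.5]
grip_width: 1.001
grip_force: 0.0
```

Run:
```python
from fit import *
w=capture("wrist");p,R=cur();print(p,sense()["time_s"],sense()["grip_width"])
for l,z in(("pin_point",98),("pin_shoulder",48),("pin",0)):
    for m in mark_of(l,w)[:1]: print(l,m["point"],m["confidence"],atz(w,m["point"],z).round(1))
r=regions_of("pin",w)[0];print(r["confidence"])
c=cv2.findContours(r["region"].astype(np.uint8),cv2.RETR_EXTERNAL,2)[0];c=max(c,key=cv2.contourArea)
W2=np.array([atz(w,(q[0][1],q[0][0]),48)[:2] for q in c],np.float32);print(cv2.minAreaRect(W2),cv2.boxPoints(cv2.minAreaRect(W2)).tolist())
v,u=np.nonzero(r["region"]);a,b=max(0,int(v.mean())-35),max(0,int(u.mean())-45)
X=cv2.resize(w["img"][a:a+70,b:b+90],(540,420),interpolation=cv2.INTER_CUBIC);print("crop row,col",a,b,"x6")
cv2.imwrite("pics/f.png",X[:,:,::-1])
```

```text
[444.71676231 175.73226464 200.15956511] 16.2 0.9993787965507179
pin_point [109.8, 252.0] 0.56 [452.7 240.3  98. ]
pin_shoulder [105.2, 253.7] 0.84 [454.9 244.7  48. ]
pin [105.9, 255.7] 0.62 [457.4 244.2   0. ]
0.91
((455.135986328125, 242.09478759765625), (28.171525955200195, 27.863916397094727), 89.00312042236328) [[440.9610900878906, 228.2535400390625], [468.8207702636719, 227.76876831054688], [469.3108825683594, 255.93603515625], [441.4512023925781, 256.4208068847656]]
crop row,col 72 209 x6
```

View pics/f.png

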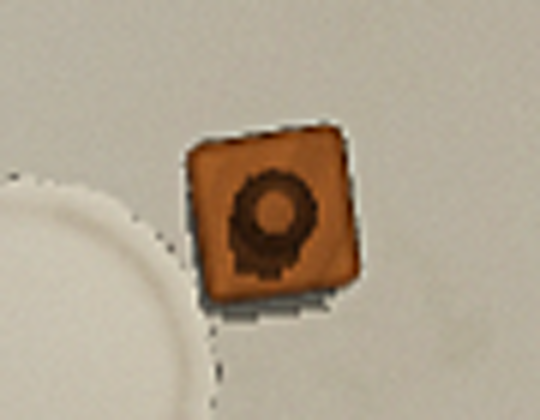

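The pin's head is square to the world axes within about 1°, and its axis is at (455,242). I'll grasp the shank with the tool tilted outwards, tip the pin over towards +y and lay it down.

```bash
cat >> fit.py <<'E'
def hold(A,t,ahead=19,p=None):  # A world point on pin axis, tilt-in t (neg=out), tips 'ahead' mm past A
    p=-cx if p is None else p
    R=frame(dn*np.cos(t)-p*np.sin(t),p*np.cos(t)+dn*np.sin(t))
    return np.array(A)+R[:,2]*(ahead+OFF),R
PY=np.array([0,1.,0])
D=np.pi/180
E
python3 - <<'E'
from fit import *
g,R=hold((455,242,78),-25*D,p=PY)
go([(g-100*R[:,2],R),(g,R)])
print("after grasp:")
import fit
fit.cur=lambda:(g,R)
phi=80*D;u=np.array([0,np.sin(phi),np.cos(phi)]);E=np.array([455,175,15.5])
l=hold((455,232,118),-25*D,p=PY);m=hold((455,245,120),20*D,p=PY);n=hold(E+78*u+[0,0,25],55*D,p=PY);o=hold(E+78*u,55*D,p=PY)
go([l,m,n,o]); print(wr(o[1],1.9,.1),wr(R,1.9,.1))
E
```

```text
0.0943 0.0121 0.1448 0.0209 0.2774 -0.0966  | mm 69.0 deg 26.0
0.1987 -0.0039 0.3714 0.0209 0.2774 -0.0966  | mm 168.0 deg 26.0
after grasp:
0.0196 0.0 -0.1012 0.0 0.0 0.0  | mm 41.0 deg 0.0
-0.001 0.0 -0.1136 0.0 -0.5 0.0  | mm 45.0 deg 45.0
-0.0757 0.0 0.0037 0.0 -0.8889 0.0  | mm 30.0 deg 80.0
-0.1021 0.0 0.0603 0.0 -0.8889 0.0  | mm 47.0 deg 80.0
[-0.96  1.46  0.33] [ 0.46  1.23 -0.05]
```

Call:
{"op": "jog_arm", "data": {
  "series": "0.094 0.012 0.145 0.021 0.277 -0.097 1;0.094 0.012 0.145 0.021 0.277 -0.097 1;0.094 0.012 0.145 0.021 0.277 -0.097 1;0.146 0.004 0.258 0.021 0.277 -0.097 1;0.18 -0.001 0.33 0.021 0.277 -0.097 1;0.199 -0.004 0.371 0.021 0.277 -0.097 1;0.199 -0.004 0.371 0.021 0.277 -0.097 1;0.199 -0.004 0.371 0.021 0.277 -0.097 0;0.199 -0.004 0.371 0.021 0.277 -0.097 -0.5;0.199 -0.004 0.371 0.021 0.277 -0.097 -1;0.199 -0.004 0.371 0.021 0.277 -0.097 -1;0.199 -0.004 0.371 0.021 0.277 -0.097 -1;0.199 -0.004 0.371 0.021 0.277 -0.097 -1",
  "grip_force": 30
}}

```text
time_s: 18.02
eef_pos: [454.7, 254.9, 52.1]
ee_rot: [-0.153, 0.69, 0.691, 0.153]
force: [-0.9, -1.3, 2.9]
grip_width: 0.14
grip_force: 30.9
```

Run:
```python
from fit import *
w=capture("side")
for l in("pin_point","pin_shoulder","pin"):
    for m in mark_of(l,w)[:1]: print(l,np.round(m["point"],1),m["confidence"])
print(cur()[0])
```

```text
pin_point [240.8 277.2] 0.85
pin_shoulder [261.7 280.9] 0.57
pin [280.4 279.4] 0.69
[454.71730893 254.92897522  52.16055846]
```

The shank is held, with an opening of about 12–13 mm. Now I tip the pin over and set it down.

Call:
{"op": "jog_arm", "data": {
  "series": "0.01 0 -0.05 0 0 0 -1;0.02 0 -0.101 0 0 0 -1;0.02 0 -0.108 0 -0.1 0 -1;0.01 0 -0.112 0 -0.2 0 -1;0.005 0 -0.114 0 -0.3 0 -1;0.002 0 -0.114 0 -0.4 0 -1;-0.001 0 -0.114 0 -0.5 0 -1;-0.018 0 -0.09 0 -0.6 0 -1;-0.038 0 -0.06 0 -0.7 0 -1;-0.057 0 -0.03 0 -0.8 0 -1;-0.076 0 0.004 0 -0.889 0 -1;-0.076 0 0.004 0 -0.889 0 -1;-0.076 0 0.004 0 -0.889 0 -1;-0.076 0 0.004 0 -0.889 0 -1"
}}

```text
time_s: 19.98
eef_pos: [455.3, 227.9, 39.3]
ee_rot: [0.327, 0.628, 0.627, -0.325]
force: [-0.3, -1.1, -0.8]
grip_width: 0.142
grip_force: 30.6
```

Run:
```python
from fit import *
s=sense();print(np.round(s["joints"],2),s["grip_width"])
phi=80*D;u=np.array([0,np.sin(phi),np.cos(phi)]);E=np.array([455,175,15.5])
w=capture("side")
for l,d in(("pin_point",98),("pin_shoulder",48),("pin",0)):
    print(l,[(np.round(m["point"],1),m["confidence"]) for m in mark_of(l,w)[:1]],proj(w,E+[0,0,25]+d*u)[0,::-1])
go([hold(E+78*u,55*D,p=PY),hold(E+78*u,55*D,ahead=-70,p=PY)])
```

```text
[ 0.59  0.9   1.36 -0.75  1.56  0.88] 0.14230318075064227
pin_point [(array([267.3, 273.8]), 0.54)] [271.54722909 274.63182994]
pin_shoulder [(array([253.2, 280.1]), 0.64)] [253.31499079 278.58684777]
pin [(array([238.7, 283.8]), 0.49)] [237.68856837 281.97937798]
0.0534 0.0002 0.0383 0.0012 -0.0004 -0.0006  | mm 26.0 deg 0.0
0.0536 0.0006 -0.1842 0.0012 -0.0004 -0.0006  | mm 77.0 deg 0.0
```

Call:
{"op": "jog_arm", "data": {
  "series": "0.025 0 0.018 0 0 0 -1;0.045 0 0.033 0 0 0 -1;0.054 0 0.038 0 0 0 -1;0.054 0 0.038 0 0 0 -1;0.054 0 0.038 0 0 0 -0.5;0.054 0 0.038 0 0 0 0;0.054 0 0.038 0 0 0 1;0.054 0 0.038 0 0 0 1;0.054 0 -0.04 0 0 0 1;0.054 0 -0.15 0 0 0 1;0.054 0 -0.25 0 0.1 0 1;0.054 0 -0.35 0 0.2 0 1;0.054 0 -0.4 0 0.3 0 1;0.054 0 -0.4 0 0.4 0 1;0.054 0 -0.4 0 0.5 0 1;0.054 0 -0.4 0 0.6 0 1"
}}

```text
time_s: 22.18
eef_pos: [454.5, 371.7, 112.3]
ee_rot: [0.005, 0.707, 0.708, -0.004]
force: [0.7, 0.7, 0.6]
grip_width: 1.002
grip_force: 0.0
```

```bash
cat > pinlie.py <<'E'
from fit import *
print(cur()[0],sense()["time_s"],np.round(sense()["joints"],2))
for n in("side","top","wrist"):
    w=capture(n)
    for l in("pin","pin_shoulder","pin_point"):
        m=mark_of(l,w)
        if m: print(n,l,round(m[0]["confidence"],2),atz(w,m[0]["point"],14).round(1))
    r=regions_of("pin",w)
    if r and n=="wrist":
        c=max(cv2.findContours(r[0]["region"].astype(np.uint8),cv2.RETR_EXTERNAL,2)[0],key=cv2.contourArea)
        print(r[0]["confidence"],cv2.boxPoints(cv2.minAreaRect(np.array([atz(w,(q[0][1],q[0][0]),14)[:2] for q in c],np.float32))).round(1).tolist())
    cv2.imwrite(f"pics/g_{n}.png",w["img"][:,:,::-1])
E
python3 pinlie.py
```

```text
[454.46732517 371.6587072  112.31943974] 22.175 [ 0.49  0.55  1.44 -0.01  1.16  0.5 ]
side pin_shoulder 0.49 [449.1 225.7  14. ]
side pin_point 0.53 [454.9 270.9  14. ]
top pin 0.72 [458.1 177.1  14. ]
top pin_shoulder 0.78 [454.4 229.6  14. ]
top pin_point 0.61 [458.8 269.3  14. ]
wrist pin_shoulder 0.72 [455.  223.5  14. ]
wrist pin_point 0.64 [455.5 270.7  14. ]
0.77 [[439.0, 271.5], [447.5, 225.89999389648438], [466.3999938964844, 229.39999389648438], [457.8999938964844, 275.0]]
```

Run:
```python
from fit import *
go([hold((455,186,14),-33*D,ahead=-100,p=PY)])
```

```text
-0.5847 0.0008 0.067 0.0001 0.3783 0.0011  | mm 235.0 deg 34.0
```

Call:
{"op": "jog_arm", "data": {
  "series": "-0.25 0 -0.04 0 0.1 0 1;-0.45 0 0 0 0.2 0 1;-0.585 0 0.067 0 0.3 0 1;-0.585 0 0.067 0 0.378 0 1;-0.585 0 0.067 0 0.378 0 1;-0.585 0 0.067 0 0.378 0 1;-0.585 0 0.067 0 0.378 0 1"
}}

```text
time_s: 23.8
eef_pos: [454.7, 137.8, 89.4]
ee_rot: [-0.2, 0.677, 0.679, 0.201]
force: [-0.2, -0.4, 0.3]
grip_width: 1.0
grip_force: 0.0
```

```bash
python3 pinlie.py
python3 - <<'E'
from fit import *
w=cv2.imread("pics/g_wrist.png");cv2.imwrite("pics/g2.png",w)
go([hold((455,186,14),-33*D,ahead=9,p=PY)])
E
```

```text
[454.70943647 137.80823938  89.37877453] 23.8 [-0.27  0.39  1.9   0.63  1.11 -0.64]
side pin 0.62 [451.3 177.9  14. ]
side pin_shoulder 0.97 [451.9 225.7  14. ]
side pin_point 0.61 [451.9 277.4  14. ]
top pin 0.93 [464.9 175.2  14. ]
top pin_shoulder 0.8 [453.2 225.4  14. ]
top pin_point 0.7 [465.9 272.   14. ]
wrist pin 0.91 [455.1 175.5  14. ]
wrist pin_shoulder 0.97 [454.1 222.8  14. ]
wrist pin_point 0.61 [452.3 271.2  14. ]
0.55 [[438.70001220703125, 274.1000061035156], [440.5, 173.5], [469.6000061035156, 174.0], [467.79998779296875, 274.6000061035156]]
0.0005 0.0008 0.2728 -0.0001 0.0001 0.0009  | mm 109.0 deg 0.0
```

View pics/g2.png

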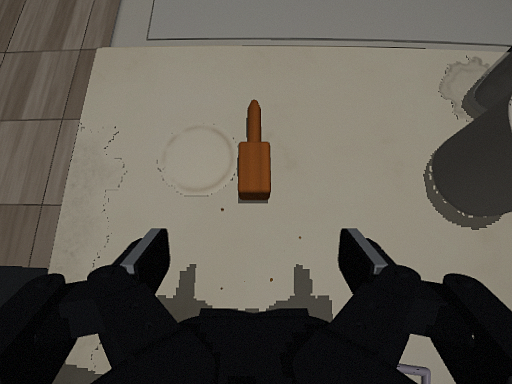

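The pin lies straight along +y in the wrist picture, head end at about (254,197) and point at (254,102). Now I grasp the head.

Call:
{"op": "jog_arm", "data": {
  "series": "0 0.001 0.14 0 0 0 1;0 0.001 0.22 0 0 0 1;0 0.001 0.273 0 0 0 1;0 0.001 0.273 0 0 0 0.3;0 0.001 0.273 0 0 0 -0.2;0 0.001 0.273 0 0 0 -1;0 0.001 0.273 0 0 0 -1;0 0.001 0.273 0 0 0 -1;0 0.001 0.273 0 0 0 -1",
  "grip_force": 40
}}

```text
time_s: 25.68
eef_pos: [455.7, 196.1, -1.7]
ee_rot: [-0.2, 0.677, 0.679, 0.201]
force: [-0.5, -3.9, 6.1]
grip_width: 0.314
grip_force: 40.1
```

Run:
```python
from fit import *
import fit
print(sense()["grip_width"],cur()[0])
p0,R0=cur()
# pin axis pts in tool frame
A=np.array([454.3,186.5,14]);gA=R0.T@(A-p0);print("A in tool",gA.round(1), "pt dir",(R0.T@PY).round(3))
np.save("gA.npy",gA)
u0=R0.T@PY
def fin(x,y,zs,t): # shoulder at chest (x,y,zs); A is 36 above the shoulder
    R=frame(dn*np.cos(t)+cx*np.sin(t),-cx*np.cos(t)+dn*np.sin(t))
    return W(x,y,zs+36)-R@gA,R
mid=(np.array([454,215,160])-frame(dn,PY)@gA,frame(dn*np.cos(.1)-PY*np.sin(.1),PY))
pre=fin(-115,0,66.5+75,57*D);up=fin(-91,0,66.5+60,57*D)
go([mid,pre,up]);
for r in(pre,up): print((r[1]@u0).round(3),wr(r[1],2.,.2), r[0])
```

```text
0.3138696147968796 [455.73358503 196.05445024  -1.68311242]
A in tool [  0.5  -1.4 -18.4] pt dir [0.839 0.001 0.544]
0.2337 0.0001 -0.2755 0.0014 -0.4302 0.0009  | mm 145.0 deg 39.0
-0.0766 0.2225 -0.5546 0.0243 -0.9978 0.1062  | mm 241.0 deg 90.0
-0.1467 0.2132 -0.5555 0.0243 -0.9978 0.1062  | mm 245.0 deg 90.0
[ 0.001  0.    -1.   ] [-0.91  1.61  0.55] [544.44482761  49.6505129  167.94295185]
[ 0.001  0.    -1.   ] [-0.91  1.61  0.55] [540.78158934  25.93172952 152.94295185]
```

Call:
{"op": "jog_arm", "data": {
  "series": "0.08 0 -0.1 0 0 0 -1;0.16 0 -0.2 0 -0.1 0 -1;0.234 0 -0.276 0 -0.2 0 -1;0.234 0 -0.276 0 -0.3 0 -1;0.234 0 -0.276 0 -0.43 0 -1;0.18 0.04 -0.35 0.004 -0.53 0.02 -1;0.1 0.09 -0.42 0.01 -0.63 0.04 -1;0.03 0.14 -0.49 0.015 -0.73 0.06 -1;-0.03 0.18 -0.555 0.02 -0.83 0.08 -1;-0.077 0.223 -0.555 0.024 -0.93 0.1 -1;-0.077 0.223 -0.555 0.024 -0.998 0.106 -1;-0.077 0.223 -0.555 0.024 -0.998 0.106 -1;-0.077 0.223 -0.555 0.024 -0.998 0.106 -1;-0.077 0.223 -0.555 0.024 -0.998 0.106 -1"
}}

```text
time_s: 27.42
eef_pos: [544.5, 49.7, 168.1]
ee_rot: [0.31, 0.667, 0.572, -0.362]
force: [-0.2, 0.3, -0.8]
grip_width: 0.318
grip_force: 39.7
```

```bash
cat > al.py <<'E'
from fit import *
gA=np.load("gA.npy");gA[1]=0;np.save("gA.npy",gA);u0=np.array([.8387,0,.5446])
s=sense();p,R=cur();print(s["time_s"],p.round(1),np.round(s["joints"],2),s["grip_width"],np.round(s["force"],1))
print("u",(R@u0).round(3));A=p+R@gA
E={"pin_shoulder":A+36*(R@u0),"pin_point":A+86*(R@u0),"staple_loop":W(-87.5,0,64),"hasp_end":W(-72,0,44),"lid_edge":W(-70,0,104),"pin":A-12*(R@u0)}
cs=[capture(n) for n in("side","top","wrist")]
for l in E:
    o=[]
    for n,c in zip(("side","top","wrist"),cs):
        m=mark_of(l,c)
        if m: o.append((c,m[0]["point"]));print(l,n,np.round(m[0]["point"],1),round(m[0]["confidence"],2),"exp",proj(c,E[l])[0,::-1].round(1))
    if len(o)>1: X,e=tri(o);print("   tri",X.round(1),np.round(e,1),"exp",E[l].round(1))
E
python3 al.py
```

```text
27.425 [544.5  49.7 168.1] [ 0.25  0.73  1.32 -0.88  1.62  0.61] 0.3182346786825242 [-0.2  0.3 -0.8]
u [ 0.001  0.001 -1.   ]
pin_shoulder side [160.4 246. ] 0.4 exp [157.6 245.3]
pin_shoulder top [194.  269.2] 0.5 exp [193.3 267.6]
pin_shoulder wrist [169.2 254.1] 0.55 exp [172.  255.1]
   tri [546.   62.7 136.4] [2.8 0.9 2.4] exp [546.9  65.3 141.7]
pin_point side [178.6 247.2] 0.63 exp [177.1 246. ]
pin_point top [201.  286.6] 0.64 exp [196.8 267.1]
pin_point wrist [ 98.  249.6] 0.68 exp [ 95.9 254.9]
   tri [543.9  26.8  62.3] [9.7 3.7 7.4] exp [546.9  65.3  91.7]
staple_loop side [182.7 251.8] 0.57 exp [179.7 251.5]
staple_loop top [201.3 276.9] 0.68 exp [201.4 279.7]
staple_loop wrist [ 91.3 254.6] 0.92 exp [ 87.  252.7]
   tri [541.   43.8  66.2] [5.  0.4 5.2] exp [541.3  38.2  64. ]
hasp_end side [179.7 254.7] 0.53 exp [182.6 254. ]
hasp_end top [201.5 284.2] 0.43 exp [203.7 286.4]
hasp_end wrist [ 82.  258.3] 0.89 exp [ 78.6 252.8]
   tri [541.1  26.9  52.9] [4.9 1.9 3.3] exp [538.9  22.9  44. ]
lid_edge side [161.5 251. ] 0.87 exp [160.3 253.8]
lid_edge top [199.2 289. ] 0.8 exp [200.3 289. ]
lid_edge wrist [150.  255.1] 0.65 exp [146.4 252.8]
   tri [541.7  22.3 105. ] [3.9 1.7 2.8] exp [538.6  20.9 104. ]
pin top [187.7 266.4] 0.71 exp [189.6 268. ]
pin wrist [255.9 252.8] 0.84 exp [260.7 255.2]
   tri [548.4  68.5 187.9] [2.2 2.2] exp [546.9  65.2 189.7]
```

Run:
```python
from fit import *
w=capture("wrist");i=w["img"].astype(int);cv2.imwrite("pics/h.png",w["img"][:,:,::-1])
for X in((-106,11),(-106,-11),(-98,11),(-98,-11),(-90,11),(-90,-11),(-80,11),(-80,-11)): print(X,proj(w,W(*X,64))[0,::-1].round(1))
for n,x in(("hasp edges z80",[(-73.5,23,85),(-73.5,-23,85)]),("lid edges",[(-70,85,104),(-70,-85,104)])): print(n,[proj(w,W(*q))[0,::-1].round(1).tolist() for q in x])
def show(x,z=64):
    r=proj(w,W(x,0,z))[0,1];r=int(round(r));print(x,"row",r);print([f"{c}:{i[r,c].tolist()}" for c in range(226,284,2)])
show(-98);show(-90)
```

```text
(-106, 11) [ 70.7 269.2]
(-106, -11) [ 70.7 236.7]
(-98, 11) [ 78.5 268.6]
(-98, -11) [ 78.5 237.4]
(-90, 11) [ 85.8 268.1]
(-90, -11) [ 85.7 237.9]
(-80, 11) [ 94.1 267.5]
(-80, -11) [ 94.1 238.6]
hasp edges z80 [[122.7, 283.3], [122.7, 222.7]]
lid edges [[147.7, 365.6], [147.6, 140.5]]
-98 row 78
['226:[145, 105, 64]', '228:[147, 107, 68]', '230:[145, 104, 63]', '232:[145, 103, 64]', '234:[145, 105, 61]', '236:[147, 105, 58]', '238:[99, 91, 102]', '240:[106, 101, 109]', '242:[103, 97, 104]', '244:[102, 90, 90]', '246:[140, 101, 71]', '248:[137, 101, 68]', '250:[136, 100, 70]', '252:[135, 100, 69]', '254:[136, 103, 72]', '256:[137, 103, 70]', '258:[135, 100, 70]', '260:[136, 102, 71]', '262:[136, 101, 69]', '264:[118, 97, 77]', '266:[123, 99, 80]', '268:[123, 97, 77]', '270:[94, 91, 99]', '272:[101, 93, 102]', '274:[102, 96, 108]', '276:[106, 94, 88]', '278:[143, 104, 61]', '280:[144, 107, 66]', '282:[146, 107, 68]']
-90 row 86
['226:[135, 99, 59]', '228:[141, 135, 144]', '230:[132, 125, 133]', '232:[135, 129, 138]', '234:[129, 122, 133]', '236:[136, 131, 140]', '238:[101, 94, 105]', '240:[104, 99, 108]', '242:[102, 97, 101]', '244:[91, 86, 95]', '246:[132, 125, 138]', '248:[128, 120, 132]', '250:[132, 124, 136]', '252:[129, 121, 133]', '254:[141, 133, 145]', '256:[141, 132, 147]', '258:[138, 130, 144]', '260:[133, 126, 138]', '262:[133, 127, 138]', '264:[128, 124, 134]', '266:[136, 128, 139]', '268:[124, 115, 126]', '270:[100, 95, 99]', '272:[100, 95, 101]', '274:[97, 93, 102]', '276:[137, 130, 140]', '278:[138, 130, 142]', '280:[137, 132, 138]', '282:[150, 142, 155]']
```

Run:
```python
from fit import *
w=capture("wrist");i=w["img"].astype(int)
print("col256",[f"{r}:{i[r,256].tolist()}" for r in range(58,92,2)])
for r in (100,108,120,140,160): print(r,[(c,i[r,c].tolist()) for c in range(240,272,2)] if r==120 else np.flatnonzero((i[r,225:290,0]-i[r,225:290,2])>60)[[0,-1]]+225)
gA=np.load("gA.npy");u0=np.array([.8387,0,.5446]);p,R=cur()
for d in(86,70,60,36): print(d,proj(w,p+R@(gA+d*u0))[0,::-1].round(1), proj(w,p+R@(gA+d*u0+[0,6.5,0]))[0,::-1].round(1))
```

```text
col256 ['58:[147, 110, 67]', '60:[141, 105, 64]', '62:[148, 109, 70]', '64:[144, 108, 69]', '66:[141, 105, 67]', '68:[145, 106, 67]', '70:[132, 108, 91]', '72:[140, 134, 146]', '74:[146, 136, 147]', '76:[119, 115, 125]', '78:[137, 103, 73]', '80:[131, 120, 127]', '82:[142, 135, 144]', '84:[142, 135, 146]', '86:[139, 132, 145]', '88:[142, 136, 146]', '90:[128, 123, 132]']
100 [225 289]
108 [225 289]
120 [(240, [141, 136, 145]), (242, [98, 71, 58]), (244, [109, 63, 33]), (246, [116, 67, 31]), (248, [118, 69, 32]), (250, [121, 74, 37]), (252, [128, 73, 36]), (254, [127, 72, 37]), (256, [125, 69, 33]), (258, [122, 71, 31]), (260, [117, 69, 32]), (262, [109, 62, 30]), (264, [144, 141, 157]), (266, [139, 132, 143]), (268, [137, 131, 141]), (270, [138, 132, 141])]
140 [243 289]
160 [225 289]
86 [ 95.5 254.8] [ 95.5 265.3]
70 [118.2 254.8] [118.2 265.7]
60 [133.1 254.8] [133.1 266. ]
36 [171.5 254.9] [171.5 266.6]
```

Run:
```python
from fit import *
w=capture("wrist");i=w["img"].astype(int)
print([f"{r}:{i[r,253].tolist()}" for r in range(86,120,2)])
gA=np.load("gA.npy");gA[1]=-1.2;np.save("gA.npy",gA)
s=capture("side");j=s["img"].astype(int);p,R=cur();u0=np.array([.8387,0,.5446])
for d in(86,70,50,36): print(d,proj(s,p+R@(gA+d*u0))[0,::-1].round(1))
for r in(160,165,168,171,174,177,180): print(r,[j[r,c].tolist() for c in range(238,256,2)])
t=capture("top");k=t["img"].astype(int)
print(proj(t,p+R@(gA-12*u0)),[p for p in [regions_of("pin",s)[0]["point"]]])
rg=regions_of("pin",s)[0]["region"];v,u=np.nonzero(rg);print("side pin rows",v.min(),v.max(),"bottom col",u[v>=v.max()-1].mean())
```

```text
['86:[129, 122, 132]', '88:[130, 124, 133]', '90:[132, 127, 137]', '92:[110, 85, 73]', '94:[111, 60, 26]', '96:[118, 69, 35]', '98:[121, 70, 35]', '100:[122, 72, 34]', '102:[122, 74, 35]', '104:[124, 71, 30]', '106:[127, 73, 35]', '108:[129, 74, 35]', '110:[126, 75, 36]', '112:[127, 73, 35]', '114:[127, 73, 33]', '116:[128, 72, 36]', '118:[129, 73, 34]']
86 [177.7 246.7]
70 [171.6 246.4]
50 [163.8 246.1]
36 [158.2 245.9]
160 [[148, 145, 136], [113, 111, 103], [86, 85, 79], [82, 80, 75], [82, 81, 75], [82, 80, 74], [82, 80, 75], [83, 81, 76], [87, 84, 76]]
165 [[82, 81, 75], [83, 81, 76], [83, 81, 75], [83, 78, 71], [89, 73, 61], [92, 67, 49], [96, 91, 95], [105, 105, 112], [114, 113, 121]]
168 [[88, 83, 75], [102, 91, 76], [112, 95, 76], [92, 71, 56], [93, 65, 45], [91, 65, 45], [97, 93, 97], [102, 101, 109], [102, 102, 109]]
171 [[109, 91, 72], [107, 90, 70], [106, 89, 70], [94, 74, 61], [93, 66, 45], [91, 65, 45], [99, 93, 98], [103, 103, 111], [103, 101, 110]]
174 [[114, 96, 76], [114, 97, 75], [114, 98, 79], [95, 78, 69], [92, 65, 45], [91, 65, 45], [96, 83, 75], [101, 91, 82], [105, 99, 100]]
177 [[113, 94, 74], [114, 95, 75], [113, 96, 77], [104, 94, 91], [94, 69, 52], [90, 66, 47], [97, 90, 89], [105, 95, 90], [111, 98, 88]]
180 [[109, 92, 71], [109, 92, 71], [108, 92, 73], [106, 102, 106], [104, 102, 108], [99, 97, 103], [101, 100, 107], [102, 101, 109], [111, 110, 118]]
[[267.73867693 190.34969486]] [[173.3, 248.4]]
side pin rows 165 179 bottom col 246.6
```

```bash
cat > ins.py <<'E'
from fit import *
import sys
gA=np.load("gA.npy")
sh=cy*2.55+cx*1.0
def fin(x,zs,t=57*D):
    R=frame(dn*np.cos(t)+cx*np.sin(t),-cx*np.cos(t)+dn*np.sin(t))
    return W(x,0,zs+36)+sh-R@gA,R
go([fin(-91.5,66.5+a) for a in map(float,sys.argv[1:])])
s=sense();print(s["time_s"],np.round(s["force"],1),s["grip_width"])
E
python3 ins.py 75 58 40 20 5 2 0
```

```text
-0.0357 0.0062 0.0506 0.0 0.0003 0.001  | mm 25.0 deg 0.0
-0.0001 0.0062 0.0738 0.0 0.0003 0.001  | mm 30.0 deg 0.0
0.0377 0.0063 0.0983 0.0 0.0003 0.001  | mm 42.0 deg 0.0
0.0796 0.0063 0.1255 0.0 0.0003 0.001  | mm 59.0 deg 0.0
0.1111 0.0064 0.1459 0.0 0.0003 0.001  | mm 73.0 deg 0.0
0.1174 0.0064 0.1499 0.0 0.0003 0.001  | mm 76.0 deg 0.0
0.1216 0.0064 0.1527 0.0 0.0003 0.001  | mm 78.0 deg 0.0
28.825 [ 1.  -0.1 -0.5] 0.3187209667397208
```

Call:
{"op": "jog_arm", "data": {
  "series": "-0.036 0.006 0.051 0 0 0 -1;-0.036 0.006 0.051 0 0 0 -1;0 0.006 0.074 0 0 0 -1;0.019 0.006 0.086 0 0 0 -1;0.038 0.006 0.098 0 0 0 -1;0.038 0.006 0.098 0 0 0 -1"
}}

```text
time_s: 29.58
eef_pos: [542.7, 25.4, 132.0]
ee_rot: [0.31, 0.666, 0.573, -0.363]
force: [-0.7, -0.5, -1.0]
grip_width: 0.315
grip_force: 39.7
```

```bash
python3 ins.py 20 5 2
python3 - <<'E'
from fit import *
w=capture("wrist");i=w["img"].astype(int);p,R=cur()
for x in(-98,-94):
    r=int(round(proj(w,W(x,2.5,66))[0,1]));print(r,[f"{c}:{i[r,c].tolist()}" for c in range(218,290,2)])
print("shank row",proj(w,p+R@(np.load('gA.npy')+55*np.array([.8387,0,.5446])))[0,::-1].round(1))
c=252;print([f"{r}:{i[r,c].tolist()}" for r in range(50,130,3)])
E
```

```text
0.0397 0.001 0.0265 -0.0003 0.0006 0.0018  | mm 19.0 deg 0.0
0.0711 0.0011 0.0469 -0.0003 0.0006 0.0018  | mm 34.0 deg 0.0
0.0774 0.0011 0.051 -0.0003 0.0006 0.0018  | mm 37.0 deg 0.0
29.575 [-0.7 -0.5 -1. ] 0.3151957310100691
103 ['218:[143, 106, 65]', '220:[139, 122, 117]', '222:[137, 131, 142]', '224:[138, 130, 141]', '226:[134, 129, 138]', '228:[136, 129, 137]', '230:[132, 123, 134]', '232:[89, 82, 91]', '234:[214, 203, 221]', '236:[222, 214, 226]', '238:[97, 93, 101]', '240:[129, 122, 134]', '242:[133, 126, 140]', '244:[106, 70, 52]', '246:[110, 64, 30]', '248:[118, 67, 32]', '250:[117, 67, 31]', '252:[121, 69, 33]', '254:[122, 73, 32]', '256:[124, 71, 30]', '258:[122, 70, 33]', '260:[112, 60, 24]', '262:[132, 129, 144]', '264:[129, 125, 135]', '266:[130, 123, 135]', '268:[117, 110, 123]', '270:[102, 97, 106]', '272:[104, 99, 105]', '274:[104, 101, 107]', '276:[96, 94, 99]', '278:[140, 131, 144]', '280:[137, 130, 138]', '282:[138, 129, 141]', '284:[145, 139, 153]', '286:[145, 141, 159]', '288:[152, 111, 65]']
107 ['218:[135, 100, 59]', '220:[135, 127, 138]', '222:[135, 132, 141]
[... 619 characters left out ...]
:[140, 133, 145]', '282:[136, 126, 138]', '284:[149, 144, 154]', '286:[147, 141, 152]', '288:[147, 107, 58]']
shank row [141.8 253.2]
['50:[121, 88, 50]', '53:[137, 101, 59]', '56:[136, 100, 62]', '59:[120, 90, 52]', '62:[99, 73, 46]', '65:[153, 113, 71]', '68:[150, 115, 68]', '71:[152, 114, 68]', '74:[144, 105, 68]', '77:[144, 109, 69]', '80:[145, 105, 66]', '83:[144, 107, 67]', '86:[135, 101, 63]', '89:[138, 102, 62]', '92:[129, 125, 138]', '95:[221, 211, 225]', '98:[245, 241, 249]', '101:[113, 57, 15]', '104:[124, 73, 36]', '107:[123, 70, 33]', '110:[124, 72, 35]', '113:[125, 72, 36]', '116:[125, 71, 32]', '119:[123, 71, 30]', '122:[127, 76, 36]', '125:[123, 73, 35]', '128:[126, 74, 37]']
```

The shank is centred between the staple arms (columns 235 and 272, shank at 253) and its tip has gone behind the front bar, so it is inside the loop. I'll lower it.

Call:
{"op": "jog_arm", "data": {
  "series": "0.013 0.001 0.009 0 0 0 -1;0.027 0.001 0.018 0 0 0 -1;0.04 0.001 0.027 0 0 0 -1;0.052 0.001 0.034 0 0 0 -1;0.062 0.001 0.041 0 0 0 -1;0.071 0.001 0.047 0 0 0 -1;0.071 0.001 0.047 0 0 0 -1"
}}

```text
time_s: 30.5
eef_pos: [543.1, 24.9, 98.5]
ee_rot: [0.31, 0.667, 0.573, -0.363]
force: [-0.2, -0.3, -0.6]
grip_width: 0.318
grip_force: 39.7
```

```bash
python3 ins.py 2 0 -2 -4; python3 al.py | grep -E "pin"
```

```text
0.0078 -0.0003 0.0045 -0.0001 0.0004 0.0012  | mm 4.0 deg 0.0
0.012 -0.0003 0.0072 -0.0001 0.0004 0.0012  | mm 6.0 deg 0.0
0.0162 -0.0003 0.0099 -0.0001 0.0004 0.0012  | mm 8.0 deg 0.0
0.0204 -0.0003 0.0126 -0.0001 0.0004 0.0012  | mm 10.0 deg 0.0
30.5 [-0.2 -0.3 -0.6] 0.31819152480996776
pin_shoulder side [179.7 250.8] 0.58 exp [177.2 249.3]
pin_shoulder top [199.2 280.3] 0.73 exp [198.9 278.9]
pin_shoulder wrist [166.4 253.7] 0.75 exp [170.8 254.6]
pin_point side [193.9 252.3] 0.58 exp [194.7 249.9]
pin_point wrist [ 98.9 251.5] 0.96 exp [ 95.  254.4]
pin top [192.5 279.9] 0.54 exp [195.7 279.8]
```

Call:
{"op": "jog_arm", "data": {
  "series": "0.004 0 0.002 0 0 0 -1;0.008 0 0.005 0 0 0 -1;0.012 0 0.007 0 0 0 -1;0.012 0 0.007 0 0 0 -1"
}}

```text
time_s: 32.05
eef_pos: [543.3, 25.0, 95.3]
ee_rot: [0.312, 0.667, 0.571, -0.363]
force: [-4.0, 2.4, 12.1]
grip_width: 0.317
grip_force: 40.8
```

Contact came at the expected seating height, at 12 N. I'll release and back off along the tool axis.

Call:
{"op": "jog_arm", "data": {
  "series": "-0.002 0 -0.001 0 0 0 -1;-0.002 0 -0.001 0 0 0 -0.3;-0.002 0 -0.001 0 0 0 0;-0.002 0 -0.001 0 0 0 0.3;-0.002 0 -0.001 0 0 0 0.3;-0.002 0 -0.001 0 0 0 0.3;-0.002 0 -0.03 0 0 0 0.3;-0.002 0 -0.08 0 0 0 0.3;-0.002 0 -0.15 0 0 0 0.3;-0.002 0 -0.22 0 0 0 0.3;-0.002 0 -0.25 0 0 0 0.3;-0.002 0 -0.25 0 0 0 0.3"
}}

```text
time_s: 33.55
eef_pos: [556.1, 108.1, 148.5]
ee_rot: [0.311, 0.667, 0.573, -0.362]
force: [-0.1, -0.6, -0.0]
grip_width: 0.648
grip_force: 0.0
```

Run:
```python
from fit import *
S=W(-91,2.5,66.5)
E={"pin_shoulder":S,"pin_point":S-[0,0,50],"pin":S+[0,0,48],"hasp_end":W(-72,2.5,44),"lid_edge":W(-70,2.5,104),"staple_loop":W(-87,2.5,64)}
s=sense();print(s["time_s"],np.round(s["force"],1),s["grip_width"])
for n in("side","top","wrist"):
    c=capture(n);cv2.imwrite(f"pics/k_{n}.png",c["img"][:,:,::-1])
    for l in E:
        m=mark_of(l,c)
        if m: print(n,l,np.round(m[0]["point"],1),round(m[0]["confidence"],2),"exp",proj(c,E[l])[0,::-1].round(1))
    r=regions_of("pin",c)
    if r:
        v,u=np.nonzero(r[0]["region"]);print(n,"pin box",v.min(),v.max(),u.min(),u.max(),r[0]["confidence"],"exp corners",proj(c,[W(-91+a,2.5+b,z) for a in(-14,14) for b in(-14,14) for z in(66.5,114.5)])[:,::-1].round().tolist())
```

```text
33.55 [-0.1 -0.6 -0. ] 0.6477652774274334
side pin_point [195.8 250.3] 0.45 exp [196.9 250.3]
side staple_loop [179.1 253.1] 0.96 exp [179.3 250.5]
top pin_shoulder [200.4 279.1] 0.8 exp [199.8 278.3]
top pin [193.8 277.5] 0.8 exp [196.7 279.3]
top hasp_end [203.7 288.2] 0.58 exp [202.6 286.6]
top lid_edge [201.3 278.2] 0.27 exp [199.1 289.2]
top staple_loop [200.9 278.8] 0.89 exp [200.3 280.1]
top pin box 190 206 271 287 0.62 exp corners [[205.0, 271.0], [202.0, 271.0], [192.0, 273.0], [189.0, 273.0], [207.0, 284.0], [205.0, 285.0], [194.0, 286.0], [191.0, 287.0]]
wrist pin_shoulder [146.5 251.8] 0.72 exp [146.6 252.8]
wrist pin_point [101.2 251.6] 0.67 exp [ 99.1 252.9]
wrist pin [199.  251.7] 0.87 exp [198.3 252.8]
wrist hasp_end [134.8 253.5] 0.59 exp [134.4 252.9]
wrist lid_edge [194.5 250.1] 0.94 exp [193.4 252.8]
wrist staple_loop [148.7 253.3] 0.66 exp [146.1 252.9]
wrist pin box 100 202 236 270 0.66 exp corners [[139.0, 236.0], [194.0, 235.0], [139.0, 269.0], [194.0, 270.0], [153.0, 238.0], [202.0, 237.0], [153.0, 268.0], [202.0, 269.0]]
```

Every mark matches the seated pin, flat hasp and shut lid within 1–3 px where visible, except one low-confidence lid mark in the top view. The gripper is clear, so I'm handing in.

```bash
python3 -c "
from rig import finish_job
print(finish_job())"
```

```text
the job is handed in; nothing more can be done
None
```

I handed the job in at about 34 s: the lid is pressed shut, the hasp lies flat with the staple through its slot, and the pin is point down through the loop with its head on it. The arm did not go near the jar, mug or peg, and the verdict was not shown to me.

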